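# Squeeze a three-tube bundle in the arbor press and hold the lever

## Task

Lay the third brass tube from the wooden rest into the groove on top of the two brass tubes in the press's sliding cradle, ends about even with theirs, let go of it, and slide the loaded cradle fully home under the ram. Then pull the red-balled press lever down to level, so that the spring pad squeezes the bundle, and finish while still holding the lever level against its return spring: I will bind the tubes with wire meanwhile. Leave the copper tube, steel rod, pliers and steel block alone.

Things in the scene. Friction and masses are not known exactly. Their poses are not given: they have to be found in the camera images.
- press: Green arbor press, fixed, on a bed plate 130 x 400 mm (x -290 to +110). Origin on the bench under the ram axis; +x from its open front back to the column, +y to the lever's side. Head: x -28 to +110, y -30 to +30, z 150 to 238 mm; ram top z 308. The ram's spring pad (26 x 50 mm) has its underside at z = 110 with the lever up, 10 mm above a full bundle. Home, the cradle cannot be loaded from above.
- lever (a joint): Lever angle in rad: 0 = rest, pointing 0.9 rad (52 deg) above level to the press's -x; grows as the ball is pulled down; 0.9 = level; stop at 1.25. A return spring always pushes it back to 0: the ball needs about 5 N at the start, about 11 N at level. The ram goes down 18 mm per rad: the pad meets a full bundle at about 0.57.
- lever_hub (a point): Point on the lever's turning axis (parallel to the press's y), in the plane of the lever rod: press frame (20, 95, 185) mm. Fixed.
- lever_ball (a point): Centre of the red ball at the lever's end, 34 mm diameter, 190 mm from lever_hub, on a 13 mm steel rod; it moves with the lever. At level it is at hub height, 185 mm above the bench. Free from above all the way.
- pad (a joint): How far the spring pad is pushed into the ram, in m: 0 = free, 0.014 = bottomed. Spring 2.5 N/mm plus 2.5 N. With the lever level on a proper bundle about 0.006 (18 N).
- sled (a joint): Travel of the sliding cradle in m along the press's +x: 0 = out at the front (start), 0.130 = home against its stop, centred under the ram. Stays where left; needs about 2 N to slide.
- nest (a point): Centre of the cradle's floor, 44 mm above the bench; moves with the sled; axes as the press. Two wooden cheeks 16 mm high run along y, 61.5 mm apart inside, 8 mm thick; the cradle is 90 mm long in y.
- sled_knob (a point): Top centre of the sled's upright black knob, 88 mm above the bench, 85 mm in front (-x) of nest; knob 20 mm diameter, 22 mm high, on a 12 mm stem. Can be gripped from above or pushed.
- tube_a: First brass tube, 30 mm diameter, 130 mm long, 0.15 kg, lying in the cradle on the robot's side, 15 mm in front of nest; origin at its centre, own y along its axis.
- tube_b: Second brass tube, the same, 15 mm behind nest, beside the first.
- tube_c: Third brass tube, same size, in one of the three grooves of the wooden rest, axis 28 mm above the bench; origin at its centre, own y along its axis. Saddled on the other two, its axis is 41 mm above nest; the tops of the lower tubes are then 11 mm below it, so grip it with the fingertips at most 9 mm below its axis.
- rest: Wooden rest 235 x 85 mm, fixed, with three shallow grooves along its y, 75 mm apart at x = -75, 0, +75 mm; origin at the centre of its underside; the ridges reach 21 mm high.
- copper_tube: Copper tube, 22 mm diameter, 150 mm long, in another groove; bystander. Origin at its centre.
- steel_rod: Steel rod, 16 mm diameter, 140 mm long, in another groove; bystander. Origin at its centre.
- block: Steel bench block 75 x 75 x 28 mm on the bench; bystander. Origin under its centre.
- pliers: Pliers with blue handles, 130 mm long, 12 mm high, on the bench; bystander. Origin under the pivot, jaws to own +x.
There are look-alikes about, which are no part of the job. What is shaped like the tube_c but green or turquoise is not meant.

How it is judged (in metres and radians):
On the way, in this order (a step that is already met when the one before it is completed fails the run):
1. The third tube lies saddled on the other two in the cradle, let go of (x of tube_a in the frame of nest between -0.0202 and -0.0102 m and z of tube_a in the frame of nest between 0.011 and 0.019 m and y of tube_a in the frame of nest between -0.02 and 0.02 m and x of tube_b in the frame of nest between 0.0102 and 0.0202 m and z of tube_b in the frame of nest between 0.011 and 0.019 m and y of tube_b in the frame of nest between -0.02 and 0.02 m and x of tube_c in the frame of nest between -0.006 and 0.006 m and y of tube_c in the frame of nest between -0.016 and 0.016 m and z of tube_c in the frame of nest between 0.036 and 0.0445 m and angle between the y axis of tube_c and the y axis of press, either way round below 0.1 rad and contact force between tube_c and the fingers below 0.2 N and linear speed of tube_c below 0.02 m/s), for 0.2 s.
2. The cradle with the three tubes is fully home under the ram (x of tube_a in the frame of nest between -0.0202 and -0.0102 m and z of tube_a in the frame of nest between 0.011 and 0.019 m and y of tube_a in the frame of nest between -0.02 and 0.02 m and x of tube_b in the frame of nest between 0.0102 and 0.0202 m and z of tube_b in the frame of nest between 0.011 and 0.019 m and y of tube_b in the frame of nest between -0.02 and 0.02 m and x of tube_c in the frame of nest between -0.006 and 0.006 m and y of tube_c in the frame of nest between -0.016 and 0.016 m and z of tube_c in the frame of nest between 0.036 and 0.0445 m and angle between the y axis of tube_c and the y axis of press, either way round below 0.1 rad and value of joint sled above 0.125 m), for 0.2 s.
At the end, for the whole second after the job is handed in: The three tubes lie as a pyramid in the cradle (third within 6 mm of the groove, ends even within 16 mm), the cradle is home within 6 mm, and the robot still holds the lever, at rest, level within 10 deg, the spring pad pushed in 2.5 to 10.5 mm and pressing the third tube with over 6 N (x of tube_a in the frame of nest between -0.0202 and -0.0102 m and z of tube_a in the frame of nest between 0.011 and 0.019 m and y of tube_a in the frame of nest between -0.02 and 0.02 m and x of tube_b in the frame of nest between 0.0102 and 0.0202 m and z of tube_b in the frame of nest between 0.011 and 0.019 m and y of tube_b in the frame of nest between -0.02 and 0.02 m and x of tube_c in the frame of nest between -0.006 and 0.006 m and y of tube_c in the frame of nest between -0.016 and 0.016 m and z of tube_c in the frame of nest between 0.036 and 0.0445 m and angle between the y axis of tube_c and the y axis of press, either way round below 0.1 rad and value of joint sled above 0.124 m and value of joint lever between 0.72 and 1.08 rad and velocity of joint lever between -0.05 and 0.05 rad/s and value of joint pad between 0.0025 and 0.0105 m and contact force between tube_c and press above 6 N and (contact force between press and the fingers above 2 N or contact force between press and the arm above 2 N) and contact force between tube_c and the fingers below 0.2 N); the arm keeps its last pose, push and grip.
It fails at once if A bystander (copper tube, steel rod, block, pliers) is moved by more than 20 mm (distance of any of copper_tube, steel_rod, block, pliers from where it was at the start of the episode above 0.02 m).
It also fails if it takes over 69 s, if anything falls off the work surface, if the arm or the gripper's body presses on something with over 40 N, if the wrist force passes 120 N, or if a joint passes its speed limit or range.

## Robot

A 6-joint arm with a two-finger parallel gripper is mounted at the origin on the work surface. World frame = base frame: x ahead of the robot, y to its left, z up, the work surface at z = 0. Lengths are in mm, angles in degrees, forces in N, time in s.
With the tool pointing down it reaches from about 325 to 775 mm from the base axis. Payload 9.3 kg.
Tool frame: the origin (TCP) lies at the very end of the fingers, on their centre line; the grasp point (between the pads) lies 19 mm behind it (r.grasp_offset is the distance from the TCP to the grasp point, in mm); z points along the fingers, y is the line along which they close (so a half turn about z gives the same grasp; the last joint's range is limited). The gripper opens to 85 mm and grips with 20 to 120 N. Pads are 22 mm wide; open, the fingers measure 114 mm over their backs; the gripper's body (76 mm by 85 mm) begins 54 mm behind the grasp point. The pads swing forward as they close: fully open they stand 13 mm farther back than shut.
Start: joints at [-80.019, 14.817, 1.232, 76.415, 0, 81.257], TCP at [176.551, -520.89, 231.279] pointing down, gripper open.
Joint ranges: [-174.27, 174.27], [-52.1, 104.24], [-59.71, 78.15], [-110.17, 111.67], [-87.03, 83.33], [-180, 180]. Speed limits (degrees/s): [127.2, 127.2, 159.86, 180, 180, 180].

## Interface

Orientations are given as a 3x3 rotation matrix whose columns are the frame's x, y, z axes.
In Python, from cell import r gives the robot as it stands.
- The arm moves only by the shell command python3 -m creep 'ROWS' [FORCE]. ROWS is JSON, one flat list of numbers, 5 for each row, row after row: the shift along the tool's x, y, z as a fraction of full scale, then the turn about the tool's z as a fraction of full scale, then the opening, from -1 (shut) to 1 (fully open). In form: [dx, dy, dz, spin, fingers, dx, dy, dz, spin, fingers, ...]. A call has 1 to 12 rows; each row shifts and turns the commanded pose from where the row before left it, along the tool's axes as they then stand; what a row does not reach is not made up. Full scale, the value 1, is 0.02 m for a shift and 10 degrees for a turn. A row lasts 1/8 s, in which the tool goes at most 62.5 mm and 10.7 degrees, less where a joint would pass 70% of its speed; a pose out of reach is approached as far as the arm can. A call with a number of a shift or a turn outside -1 to 1 is refused whole. A call with a gripper value outside its range is refused whole. The fingers move at their own pace and stop on an object; FORCE is the grip in N (left out, the last holds). Time passes only in rows, so rows that do not move let the fingers close. It gives the time, the measured TCP pose, the force, the opening and the grip force at its end, in the units of the state.
- r.sense(): the state, without advancing time (a new reading comes with each control period).
- r.grab_frame(name): name is "scene" or "top" or "wrist"; returns a dict with "img" (384x512x3 uint8, red, green, blue), "z_map" (384x512 float32, mm along the optical axis (not along the pixel's ray), 0 where there is no reading), "fx", "fy", "cx", "cy" (pixels), "D" ([k1, k2, p1, p2, k3] as OpenCV has them; the pictures are not rectified), "extrinsics" (4x4, takes a point from world to camera coordinates). Camera axes: x right, y up, looking along -z (the intrinsics and any distortion apply to the point x, -y, -z); pixel columns grow to the right and rows downward; lengths in mm; the calibration is good to about 2 mm. A picture is of the moment at which its call begins.
- r.job_done(): hands the job in; it is judged then, once.
The state is a dict: "time": time; "q": joint angles; "joint_vel": joint speeds; "joint_torque": joint torques, N m; "tcp_pos": TCP position; "eef_rot": TCP orientation; "force": force on the tool from outside, world axes, zero at the start; "torque": the same for the moment, N m; "finger_gap": finger opening in mm; "finger_force": force on a finger pad.
Only numpy, scipy, OpenCV 4.12 (cv2) and the standard library are available. Lean on these libraries where they do the work, as an engineer would, in place of code of your own. Each camera call takes 0.05 s, during which the arm holds its last target. There are 200 camera calls.

## Working session

There is one attempt and no reset: what is moved stays moved. The work goes in short steps, Python scripts to look and compute and a shell command to move; the robot and the scene stay as the last step left them, time stands still between calls to the robot, and variables do not carry over. Pictures are saved under pics/ and viewed, at most 10 in all, crops included, and the job is handed in when it is done.

```bash
ls; mkdir -p pics
cat > h.py <<'E'
import numpy as np, cv2
from cell import r
def load(n):
    d=np.load(f'pics/{n}.npz'); return d
def snap(cam,n):
    f=r.grab_frame(cam); np.savez(f'pics/{n}.npz',**{k:np.array(v) for k,v in f.items()})
    cv2.imwrite(f'pics/{n}.png',f['img'][:,:,::-1]); return load(n)
def world(f,u,v,z=None,depth=None):
    "pixel -> world, by depth map or on plane Z=z"
    K=np.array([[f['fx'],0,f['cx']],[0,f['fy'],f['cy']],[0,0,1]],float)
    p=cv2.undistortPoints(np.array([[[u,v]]],float),K,np.array(f['D'],float))[0,0]
    E=np.array(f['extrinsics'],float); R,t=E[:3,:3],E[:3,3]
    d=np.array([p[0],-p[1],-1.]); dw=R.T@d; o=-R.T@t
    if z is not None: return o+dw*(z-o[2])/dw[2]
    if depth is None: depth=np.median([x for x in f['z_map'][int(v)-1:int(v)+2,int(u)-1:int(u)+2].ravel() if x>0])
    return o+dw*depth
E
python3 - <<'E'
from h import *
a=snap('top','top0'); b=snap('scene','sc0')
cv2.imwrite('pics/v1.png',cv2.resize(cv2.imread('pics/top0.png'),(800,600),interpolation=cv2.INTER_CUBIC))
s=r.sense(); print(s['tcp_pos'],s['eef_rot'],s['finger_gap'])
E
```

```text
pics
[ 176.5021891  -520.64801749  230.72946164] [[ 9.47073407e-01  3.21017004e-01 -2.14469611e-04]
 [ 3.21017031e-01 -9.47072714e-01  1.15750662e-03]
 [ 1.68460990e-04 -1.16509213e-03 -9.99999307e-01]] 85.08890644395214
```

View pics/v1.png

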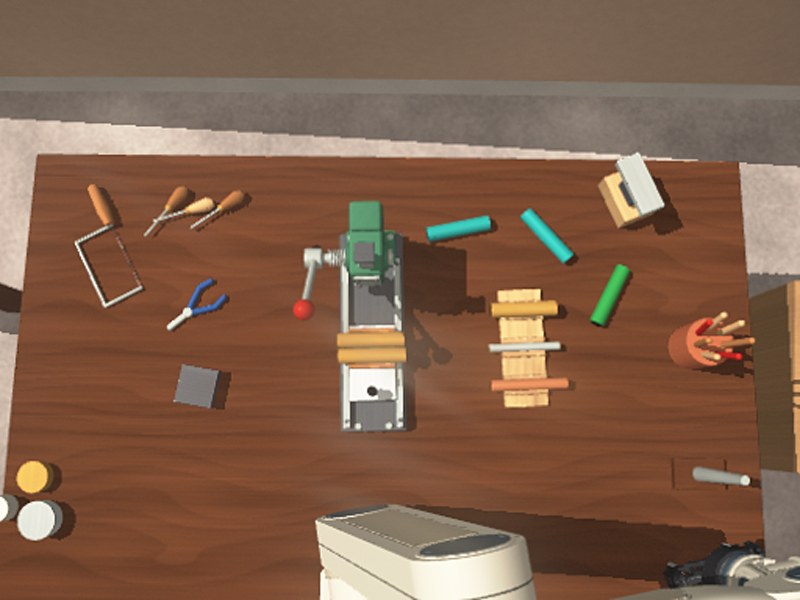

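View pics/sc0.png

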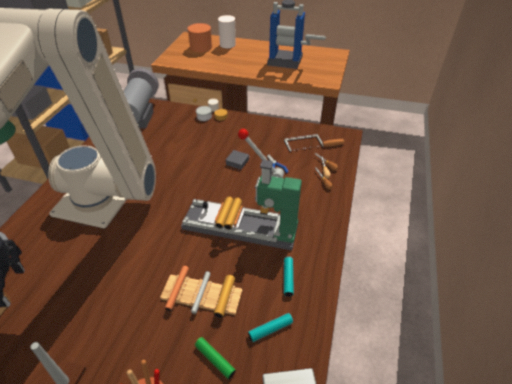

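Candidates in v1 pixels:
- Brass tube on the rest, (524,310).
- Copper tube, (530,384), thinner and redder.
- Steel rod, (525,346).
- Turquoise tubes, (459,229) and (547,236).
- Green tube, (610,295).
- The two brass tubes already in the cradle, (371,340) and (371,355).

I choose (524,310). The scene view agrees, showing the brass tube at (225,295). The lever ball is at (304,310) and the knob at (372,390). Next is a close crop with measurements.

Run:
```python
from h import *
f=load('top0'); im=f['img']
hsv=cv2.cvtColor(im,cv2.COLOR_RGB2HSV)
def seg(x0,y0,x1,y1,lo,hi):  # v1 pixels; 3D points of colour
    k=.64; m=cv2.inRange(hsv,lo,hi); pts=[]
    for v in range(int(y0*k),int(y1*k)):
        for u in range(int(x0*k),int(x1*k)):
            if m[v,u] and f['z_map'][v,u]>0: pts.append(world(f,u,v,depth=f['z_map'][v,u]))
    return np.array(pts)
k=.64
print('cam',world(f,256,192,depth=0))
for n,b in dict(c=(485,295,565,322),ab=(330,328,412,366),cop=(485,372,575,395),rod=(485,338,565,352)).items():
    p=seg(*b,(0,0,60),(180,255,255)) 
    z=p[:,2]; lo={'c':32,'ab':65,'cop':27,'rod':25}[n]; q=p[z>lo]
    if n=='ab':
        print('ab z',np.percentile(q[:,2],[5,50,95]))
    c,(w,h),a=cv2.minAreaRect(q[:,:2].astype(np.float32)); print(n,len(q),np.round(c,1),round(w,1),round(h,1),round(a,2),'zmax',np.round(np.percentile(z,[50,98]),1))
for n,(u,v) in dict(ball=(304,310),knob=(372,391),hub=(313,257),ramtop=(366,252),
   bedLF=(342,429),bedRF=(404,429),bedLB=(341,234),bedRB=(402,234)).items(): print(n,np.round(world(f,u*k,v*k),1))
c1=cv2.resize(im[180:265,300:375],None,fx=6,fy=6,interpolation=cv2.INTER_CUBIC)
c2=cv2.resize(im[130:280,190:265],(255,510),interpolation=cv2.INTER_CUBIC)
cv2.imwrite('pics/v2.png',np.hstack([c1[:510],c2])[:,:,::-1])
```

```text
cam [ 378.42893501  -42.8136829  1500.46861589]
c 377 [ 620.2 -279.2] 29.5 130.9 2.53 zmax [19.7 47.9]
ab z [66.10613702 71.96059659 77.1109235 ]
ab 754 [538.1  21.4] 72.5 129.5 1.87 zmax [67.6 77.8]
cop 324 [ 474.1 -289.9] 27.1 149.4 2.59 zmax [21.2 39. ]
rod 163 [ 550.1 -280.7] 24.0 139.5 2.92 zmax [21.7 32.7]
ball [560.7 114.5 350.1]
knob [449.4  17.   87.9]
hub [679.7 121.9 203.7]
ramtop [665.3  22.  306.3]
bedLF [378.1  77.4  17.9]
bedRF [379.6 -44.1  15.5]
bedLB [772.2  89.8  16.6]
bedRB [777.1 -35.2   4. ]
```

View pics/v2.png

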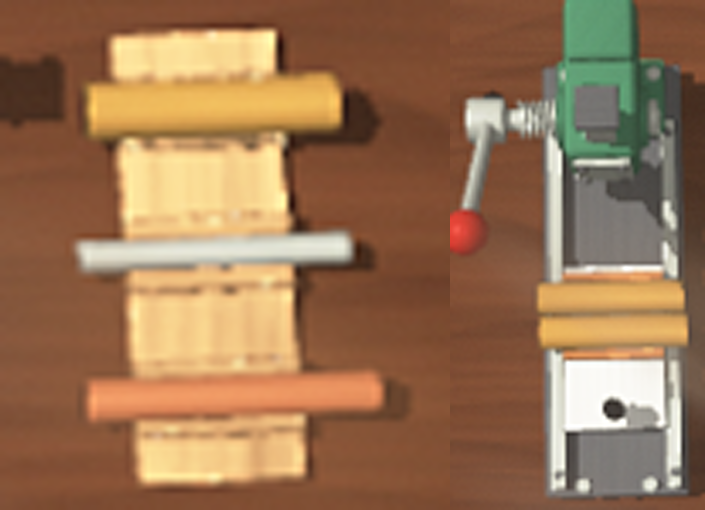

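The crop confirms it: tube_c is the fat yellow brass tube at crop (215,105), with the steel rod at (215,250) and the copper tube at (235,397). On the right, the cradle pair is at (612,315) and the knob at (614,408). I start by turning the tool and refining the press points.

```bash
python3 -m creep '[0,0,0,-0.92,0.3, 0,0,0,-0.92,0.3, 0,0,0,-0.92,0.3, 0,0,0,-0.92,0.3, 0,0,0,-0.92,0.3, 0,0,0,-0.92,0.3, 0,0,0,-0.92,0.3, 0,0,0,-0.92,0.3]' 40
cat > to.py <<'E'
import sys; from h import *
# to.py x y z [yaw of tool x]: remaining shift in tool axes, in full-scale units (sum over rows)
s=r.sense(); R=np.array(s['eef_rot']); p=np.array(s['tcp_pos']); t=np.array([float(a) for a in sys.argv[1:4]])
yaw=np.degrees(np.arctan2(R[1,0],R[0,0])); print('t',s['time'],'tcp',np.round(p,1),'yaw',round(yaw,2),'F',np.round(s['force'],1),'gap',round(s['finger_gap'],1),'z-axis',np.round(R[:,2],3))
print('units',np.round(R.T@(t-p)/20,3), 'spin', round((yaw-float(sys.argv[4]))/10,3) if len(sys.argv)>4 else '')
E
python3 to.py 620 -279 120 92.5
python3 - <<'E'
from h import *
f=load('top0'); hsv=cv2.cvtColor(f['img'],cv2.COLOR_RGB2HSV)
P=np.array([world(f,u,v,depth=f['z_map'][v,u]) for v in range(120,290) for u in range(180,270)]); 
H=hsv[120:290,180:270].reshape(-1,3)
m=(P[:,2]>69)&(P[:,2]<80)&(abs(P[:,0]-538)<45)
q=P[m]
for n,s in (('a',q[q[:,0]<537]),('b',q[q[:,0]>=537])):
    c,wh,a=cv2.minAreaRect(s[:,:2].astype(np.float32)); print(n,len(s),np.round(c,1),np.round(wh,1),round(a,2), np.round(np.percentile(s[:,0],[2,98]),1))
m=(P[:,2]>80)&(P[:,2]<95)&(P[:,0]<475)&(P[:,0]>430); k=P[m]; print('knob',len(k),k.mean(0).round(1),np.ptp(k,0).round(1))
m=(H[:,0]<8)&(H[:,1]>170)&(P[:,2]>325); b=P[m]; print('ball',len(b),b.min(0).round(1),b.max(0).round(1))
m=(P[:,2]>302)&(P[:,2]<312); b=P[m]; print('ram',len(b),b.mean(0).round(1))
E
```

```text
time: 1.1
tcp_pos: [176.5, -520.7, 230.9]
eef_rot: [[-0.046, 0.999, -0.0], [0.999, 0.046, 0.001], [0.001, -0.0, -1.0]]
force: [0.6, 0.5, 1.0]
finger_gap: 55.9
finger_force: 0.0
t 1.1 tcp [ 176.5 -520.7  230.9] yaw 92.63 F [0.6 0.5 1. ] gap 55.9 z-axis [-0.     0.001 -1.   ]
units [11.054 22.704  5.554] spin 0.013
a 286 [520.5  20.7] [ 26.7 129.7] 2.85 [509.7 534.7]
b 293 [551.1  22.8] [ 25.7 126.9] 2.86 [540.4 562.5]
knob 34 [451.5  18.1  88.6] [14.9 18.1 14.1]
ball 110 [378.4 -42.8 335. ] [ 578.1  132.2 1500.5]
ram 167 [661.1  30.6 308. ]
```

```bash
python3 -m creep '[0.48,0.98,0,0,0.3, 0.48,0.98,0,0,0.3, 0.48,0.98,0,0,0.3, 0.48,0.98,0,0,0.3, 0.48,0.98,0,0,0.3, 0.48,0.98,0,0,0.3, 0.48,0.98,0,0,0.3, 0.48,0.98,0,0,0.3, 0.48,0.98,0,0,0.3, 0.48,0.98,0,0,0.3, 0.48,0.98,0,0,0.3, 0.48,0.98,0,0,0.3]' >/dev/null
python3 -m creep '[0.48,0.98,0.3,0,0.3, 0.48,0.98,0.3,0,0.3, 0.48,0.98,0.3,0,0.3, 0.48,0.98,0.3,0,0.3, 0.48,0.98,0.3,0,0.3, 0.48,0.98,0.3,0,0.3, 0.48,0.98,0.3,0,0.3, 0.48,0.98,0.3,0,0.3, 0.48,0.98,0.3,0,0.3, 0.48,0.98,0.3,0,0.3, 0.48,0.98,0.3,0,0.3, 0,0,0.3,0,0.3]' >/dev/null
python3 to.py 620.2 -279.2 120 92.5
python3 - <<'E'
from h import *
snap('wrist','w0')
E
```

```text
t 4.1 tcp [ 619.5 -280.9  158.4] yaw 92.42 F [0.5 0.  0.1] gap 55.5 z-axis [-0.  0. -1.]
units [0.084 0.038 1.921] spin -0.008
```

View pics/w0.png

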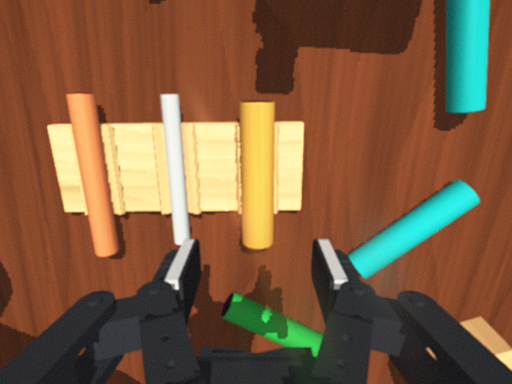

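The wrist view shows the brass tube (ends at about (258,101) and (258,247)) midway between the fingers, at columns 180 and 335. I check the tube's midpoint from this view, then go down.

```bash
python3 - <<'E'
from h import *
f=load('w0')
hsv=cv2.cvtColor(f['img'],cv2.COLOR_RGB2HSV)
q=np.array([world(f,u,v,depth=f['z_map'][v,u]) for v in range(95,255) for u in range(236,280) if hsv[v,u,1]>150 and f['z_map'][v,u]>0]); q=q[q[:,2]>33]
c,wh,a=cv2.minAreaRect(q[:,:2].astype(np.float32)); print(len(q),np.round(c,1),np.round(wh,1),round(a,2),np.percentile(q[:,2],98))
E
python3 -m creep '[0.08,0.03,1,0,0.1, 0,0,1,0,0.1, 0,0,1,0,0.1, 0,0,1,0,0.1, 0,0,1,0,0.1, 0,0,0.5,0,0.1, 0,0,0.3,0,0.1, 0,0,0,0,0.1]'
python3 to.py 620.2 -279.2 21 92.5
```

```text
4564 [ 621.7 -275.9] [ 28.  130.6] 2.92 43.50090794894178
time: 5.15
tcp_pos: [618.5, -280.5, 43.4]
eef_rot: [[-0.04, 0.999, 0.0], [0.999, 0.04, -0.0], [-0.0, 0.0, -1.0]]
force: [-1.0, 0.4, -0.2]
finger_gap: 46.5
finger_force: 0.0
t 5.15 tcp [ 618.5 -280.5   43.4] yaw 92.31 F [-1.   0.4 -0.2] gap 46.5 z-axis [ 0. -0. -1.]
units [0.062 0.086 1.12 ] spin -0.019
```

```bash
python3 -m creep '[0.12,0.1,0.4,-0.04,0.1, 0,0,0.4,0,0.1, 0,0,0.3,0,0.1, 0,0,0,0,0.1, 0,0,0,0,-1, 0,0,0,0,-1, 0,0,0,0,-1, 0,0,0,0,-1, 0,0,0,0,-1]' 40
python3 to.py 621 -278 21 92.8
```

```text
time: 6.28
tcp_pos: [620.7, -278.0, 21.6]
eef_rot: [[-0.048, 0.999, 0.001], [0.999, 0.048, -0.0], [-0.0, 0.001, -1.0]]
force: [0.0, -0.1, 3.4]
finger_gap: 28.6
finger_force: 39.8
t 6.275 tcp [ 620.7 -278.    21.6] yaw 92.72 F [ 0.  -0.1  3.4] gap 28.6 z-axis [ 0.001 -0.    -1.   ]
units [-0.001  0.016  0.03 ] spin -0.008
```

```bash
python3 -m creep '[0,0,-0.25,0,-1, 0,0,-0.5,0,-1, 0,0,-0.75,0,-1, 0,0,-1,0,-1, 0,0,-1,0,-1, 0,0,-1,0,-1, 0,0,0,0,-1]'
python3 - <<'E'
from h import *
snap('wrist','w1')
E
```

```text
time: 7.15
tcp_pos: [621.3, -278.4, 113.8]
eef_rot: [[-0.048, 0.999, 0.003], [0.999, 0.048, -0.002], [-0.002, 0.003, -1.0]]
force: [-0.3, -0.3, -2.3]
finger_gap: 28.1
finger_force: 39.6
```

View pics/w1.png

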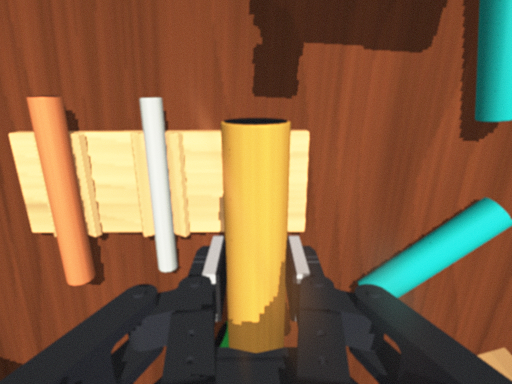

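The tube is in the fingers, its far end at (257,122), and the copper tube and rod have not moved. I measure the tube in the hand.

Run:
```python
from h import *
f=load('w1'); s=r.sense(); print(np.round(s['tcp_pos'],1))
hsv=cv2.cvtColor(f['img'],cv2.COLOR_RGB2HSV)
q=np.array([world(f,u,v,depth=f['z_map'][v,u]) for v in range(118,352) for u in range(222,292) if 15<hsv[v,u,0]<28 and hsv[v,u,1]>150 and f['z_map'][v,u]>0]); q=q[(q[:,2]>105)]
c,wh,a=cv2.minAreaRect(q[:,:2].astype(np.float32)); print(len(q),np.round(c,1),np.round(wh,1),round(a,2))
for y in range(-340,-209,15):
    z=q[abs(q[:,1]-y)<6]; 
    if len(z): print(y, np.round(np.percentile(z[:,2],[50,95,99]),1), end='; ')
g=r.grab_frame('top'); hs=cv2.cvtColor(g['img'],cv2.COLOR_RGB2HSV)
q=np.array([world(g,u,v,depth=g['z_map'][v,u]) for v in range(170,230) for u in range(290,380) if 15<hs[v,u,0]<28 and hs[v,u,1]>120 and g['z_map'][v,u]>0]); q=q[q[:,2]>105]
print('top',len(q),q.min(0).round(1),q.max(0).round(1))
```

```text
[ 620.8 -278.1  112.3]
13905 [ 622.1 -270.3] [ 30.1 118.7] 2.82
-325 [131.  134.7 135.2]; -310 [132.9 135.  135.4]; -295 [132.9 134.9 135.4]; -280 [132.8 135.  135.4]; -265 [132.9 135.  135.5]; -250 [132.9 135.1 135.4]; -235 [133.  135.1 135.6]; -220 [133.  135.1 135.7]; top 24 [ 614.3 -230.2  114.4] [ 632.  -213.6  138.8]
```

```bash
python3 to.py 536 20 130 92.7
python3 -m creep '[0.5,-0.1,-0.3,0,-1, 0.9,-0.2,-0.5,0,-1, 0.9,-0.2,0,0,-1, 0.9,-0.2,0,0,-1, 0.9,-0.2,0,0,-1, 0.9,-0.2,0,0,-1, 0.9,-0.2,0,0,-1, 0.9,-0.2,0,0,-1, 0.9,-0.2,0,0,-1, 0.9,-0.2,0,0,-1, 0.9,-0.2,0,0,-1, 0.9,-0.2,0,0,-1]' >/dev/null
python3 to.py 536 20 110 92.7
```

```text
t 7.25 tcp [ 620.4 -277.8  111.3] yaw 92.72 F [-1.  -0.  -2.9] gap 28.3 z-axis [ 0. -0. -1.]
units [15.075 -3.506 -0.937] spin 0.002
t 8.75 tcp [564.3 -71.2 127.3] yaw 92.72 F [-0.5  0.9 -2.1] gap 28.3 z-axis [ 0. -0. -1.]
units [ 4.62  -1.197  0.864] spin 0.002
```

```bash
python3 -m creep '[0.9,-0.25,0,0,-1, 0.9,-0.25,0,0,-1, 0.9,-0.25,0,0,-1, 0.8,-0.2,0,0,-1, 0.6,-0.15,0.2,0,-1, 0.3,-0.1,0.3,0,-1, 0,0,0.3,0,-1, 0,0,0,0,-1]' >/dev/null
python3 to.py 536 20 110 92.7
python3 - <<'E'
from h import *
f=snap('wrist','w2'); s=r.sense(); p=np.array(s['tcp_pos'])
hsv=cv2.cvtColor(f['img'],cv2.COLOR_RGB2HSV)
# world points in view near the cradle
q=np.array([world(f,u,v,depth=f['z_map'][v,u]) for v in range(0,384,2) for u in range(0,512,2) if f['z_map'][v,u]>0])
h=np.array([hsv[v,u] for v in range(0,384,2) for u in range(0,512,2) if f['z_map'][v,u]>0])
br=(h[:,0]>14)&(h[:,0]<28)&(h[:,1]>140)
for n,m in (('low',br&(q[:,2]>62)&(q[:,2]<80)),('c',br&(q[:,2]>110))):
    k=q[m]; print(n,len(k),k.min(0).round(1),k.max(0).round(1))
E
```

```text
t 9.75 tcp [536.3  14.1 110.5] yaw 92.7 F [ 0.1  1.1 -2.1] gap 28.2 z-axis [-0.001 -0.    -1.   ]
units [ 0.294 -0.     0.027] spin 0.0
low 1312 [507.4 -40.8  62. ] [567.9  91.7  74.6]
c 3926 [519.3 -34.3 114.5] [665.5  82.  184.8]
```

View pics/w2.png

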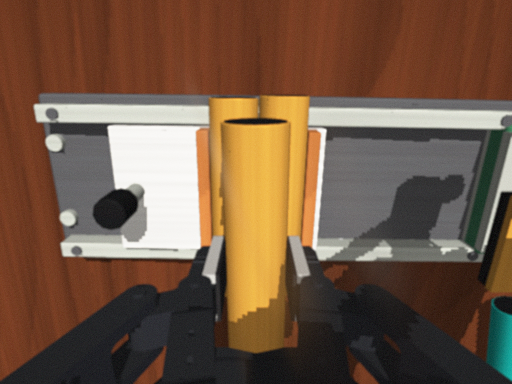

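The held tube, end at (257,122), sits over the groove between the pair, whose ends are at (233,100) and (285,98). I lower it gently.

```bash
python3 -m creep '[0.35,0.07,0,0,-1, 0,0,0.4,0,-1, 0,0,0.4,0,-1, 0,0,0.4,0,-1, 0,0,0.3,0,-1, 0,0,0,0,-1, 0,0,0,0,-1]' 
python3 to.py 537.5 21 77.5 92.7
```

```text
time: 10.68
tcp_pos: [537.7, 21.5, 81.4]
eef_rot: [[-0.047, 0.999, 0.0], [0.999, 0.047, -0.0], [-0.0, 0.0, -1.0]]
force: [-0.1, 0.6, -1.2]
finger_gap: 28.2
finger_force: 39.7
t 10.675 tcp [537.7  21.5  81.4] yaw 92.72 F [-0.1  0.6 -1.2] gap 28.2 z-axis [ 0. -0. -1.]
units [-0.023 -0.01   0.197] spin 0.002
```

```bash
python3 -m creep '[0,0,0.06,0,-1, 0,0,0.06,0,-1, 0,0,0,0,-1]'; python3 -m creep '[0,0,0.05,0,-1, 0,0,0,0,-1, 0,0,0,0,-1]'
```

```text
time: 11.05
tcp_pos: [537.5, 21.5, 78.9]
eef_rot: [[-0.048, 0.999, 0.0], [0.999, 0.048, 0.0], [0.0, 0.0, -1.0]]
force: [-0.2, 0.8, -1.5]
finger_gap: 28.5
finger_force: 39.6
time: 11.42
tcp_pos: [537.9, 21.5, 78.6]
eef_rot: [[-0.048, 0.999, 0.001], [0.999, 0.048, -0.0], [-0.0, 0.001, -1.0]]
force: [-0.4, 2.1, 5.6]
finger_gap: 28.3
finger_force: 40.2
```

Contact at z 78.6. I release, then lift.

```bash
python3 -m creep '[0,0,0,0,-0.25, 0,0,0,0,-0.1, 0,0,0,0,0.1, 0,0,0,0,0.1, 0,0,-0.2,0,0.1, 0,0,-0.6,0,0.1, 0,0,-1,0,0.1, 0,0,-1,0,0.1, 0,0,-1,0,0.1, 0,0,0,0,0.1]'
python3 - <<'E'
from h import *
f=snap('wrist','w3'); cv2.imwrite('pics/v3.png',f['img'][:,:,::-1])
hsv=cv2.cvtColor(f['img'],cv2.COLOR_RGB2HSV)
L=[(world(f,u,v,depth=f['z_map'][v,u]),hsv[v,u]) for v in range(60,384,2) for u in range(130,380,2) if f['z_map'][v,u]>0]
q=np.array([a for a,b in L]);h=np.array([b for a,b in L])
br=(h[:,0]>14)&(h[:,0]<28)&(h[:,1]>140)
for n,m in (('low',br&(q[:,2]>60)&(q[:,2]<76)),('c',br&(q[:,2]>90)&(q[:,2]<110))):
    k=q[m]; print(n,len(k),np.percentile(k,[1,99],axis=0).round(1)); print(cv2.minAreaRect(k[:,:2].astype(np.float32)))
E
```

```text
time: 12.68
tcp_pos: [538.5, 21.4, 155.8]
eef_rot: [[-0.048, 0.999, 0.004], [0.999, 0.048, -0.0], [-0.001, 0.004, -1.0]]
force: [-0.7, -0.0, -0.0]
finger_gap: 46.8
finger_force: 0.0
low 1333 [[503.6 -37.9  60.1]
 [573.7  91.   74.2]]
((538.2648315429688, 25.50088119506836), (73.84130859375, 131.2144317626953), 2.195927858352661)
c 1738 [[523.6 -38.7  90.6]
 [552.   88.1 100.2]]
((538.1522216796875, 23.97738265991211), (27.49833869934082, 129.65283203125), 1.7003843784332275)
```

View pics/v3.png

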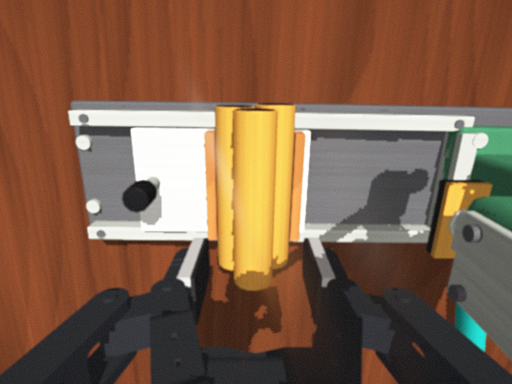

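Tube C is saddled: its top is at z 100 and its axis is centred on the pair at (254,195), ends within 2 mm. The knob is at (138,195). Next I close the fingers and go in front of the knob.

```bash
python3 -m creep '[0,-0.9,0,0,-1, 0,-0.9,0,0,-1, 0,-0.9,0,0,-1, 0,-0.9,0,0,-1, 0,-0.9,0,0,-1, 0,-0.9,0,0,-1, 0,-0.9,0,0,-1, 0,0,0,0,-1]' 20 >/dev/null
python3 - <<'E'
from h import *
g=r.grab_frame('wrist'); f=g
P=np.array([world(f,u,v,depth=f['z_map'][v,u]) for v in range(0,384,2) for u in range(0,512,2) if f['z_map'][v,u]>0])
k=P[(P[:,2]>82)&(P[:,2]<93)&(abs(P[:,0]-452)<25)&(abs(P[:,1]-18)<25)]; print('knob',len(k),k.min(0).round(1),k.max(0).round(1))
E
python3 to.py 413 17 68 92.7
```

```text
knob 149 [443.4  12.8  82.3] [462.1  31.6  89.5]
t 13.775 tcp [411.6  15.4 154.2] yaw 92.71 F [ 1.3 -0.5  0.3] gap -0.5 z-axis [ 0.001 -0.    -1.   ]
units [0.076 0.071 4.31 ] spin 0.001
```

```bash
python3 -m creep '[0.2,0.05,0.9,0,-1, 0,0,0.9,0,-1, 0,0,0.9,0,-1, 0,0,0.9,0,-1, 0,0,0.7,0,-1, 0,0.2,0,0,-1, 0,0.2,0,0,-1, 0,0.1,0,0,-1, 0,0,0,0,-1]'
```

```text
time: 14.9
tcp_pos: [422.9, 20.0, 68.2]
eef_rot: [[-0.048, 0.999, 0.001], [0.999, 0.048, -0.0], [-0.0, 0.001, -1.0]]
force: [-0.2, -1.2, 0.7]
finger_gap: 0.1
finger_force: 0.0
```

```bash
python3 -m creep '[0,0.1,0,0,-1, 0,0.1,0,0,-1, 0,0.1,0,0,-1, 0,0.1,0,0,-1, 0,0.1,0,0,-1, 0,0.1,0,0,-1, 0,0.1,0,0,-1, 0,0.1,0,0,-1, 0,0.1,0,0,-1, 0,0.1,0,0,-1, 0,0.1,0,0,-1, 0,0.1,0,0,-1]'
```

```text
time: 16.4
tcp_pos: [446.6, 21.2, 67.8]
eef_rot: [[-0.048, 0.999, -0.0], [0.999, 0.048, -0.0], [-0.0, -0.0, -1.0]]
force: [-2.6, -2.6, 0.3]
finger_gap: 0.2
finger_force: 1.1
```

```bash
python3 -m creep '[0,0.2,0,0,-1, 0,0.2,0,0,-1, 0,0.2,0,0,-1, 0,0.2,0,0,-1, 0,0.2,0,0,-1, 0,0.2,0,0,-1, 0,0.2,0,0,-1, 0,0.2,0,0,-1, 0,0.2,0,0,-1, 0,0.2,0,0,-1, 0,0,0,0,-1]'
python3 - <<'E'
from h import *
g=snap('wrist','w4'); h=snap('scene','sc1'); 
cv2.imwrite('pics/v4.png',np.hstack([cv2.resize(g['img'],(400,300)),cv2.resize(h['img'][100:270,130:357],(400,300))])[:,:,::-1])
E
```

```text
time: 17.77
tcp_pos: [487.1, 23.3, 67.9]
eef_rot: [[-0.048, 0.999, 0.001], [0.999, 0.048, 0.0], [0.0, 0.001, -1.0]]
force: [-0.8, 0.1, 0.1]
finger_gap: 0.3
finger_force: 0.0
```

View pics/v4.png

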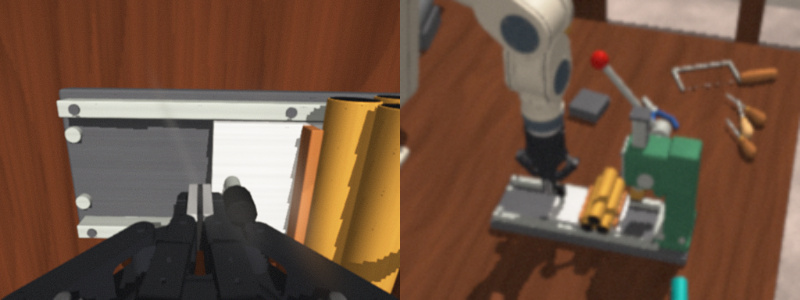

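The wrist view (left) shows the fingers at (200,200) touching the knob at (240,205). In the scene view the pyramid at (605,195) is intact and the ball at (600,60) is clear of the wrist. I keep pushing.

```bash
python3 -m creep '[0,0.2,0,0,-1, 0,0.2,0,0,-1, 0,0.2,0,0,-1, 0,0.2,0,0,-1, 0,0.2,0,0,-1, 0,0.2,0,0,-1, 0,0.2,0,0,-1, 0,0.2,0,0,-1, 0,0.2,0,0,-1, 0,0.2,0,0,-1, 0,0.2,0,0,-1, 0,0,0,0,-1]'
python3 -m creep '[0,0.15,0,0,-1, 0,0.15,0,0,-1, 0,0.15,0,0,-1, 0,0.15,0,0,-1, 0,0.15,0,0,-1, 0,0.15,0,0,-1]'
```

```text
time: 19.38
tcp_pos: [530.9, 25.3, 67.9]
eef_rot: [[-0.048, 0.999, 0.001], [0.999, 0.048, 0.0], [0.0, 0.001, -1.0]]
force: [0.5, -0.2, 0.5]
finger_gap: -0.2
finger_force: 0.0
time: 20.12
tcp_pos: [548.5, 26.0, 67.9]
eef_rot: [[-0.047, 0.999, -0.0], [0.999, 0.047, -0.0], [-0.0, -0.0, -1.0]]
force: [-2.9, -1.5, -0.8]
finger_gap: 0.0
finger_force: 1.1
```

```bash
python3 -m creep '[0,0.1,0,0,-1, 0,0.1,0,0,-1, 0,0.1,0,0,-1, 0,0.1,0,0,-1]'
python3 - <<'E'
from h import *
g=r.grab_frame('wrist'); f=g
P=np.array([world(f,u,v,depth=f['z_map'][v,u]) for v in range(0,384,2) for u in range(0,512,2) if f['z_map'][v,u]>0])
s=r.sense(); x=s['tcp_pos'][0]
k=P[(P[:,2]>80)&(P[:,2]<93)&(P[:,0]>x+14)&(P[:,0]<x+50)&(abs(P[:,1]-25)<25)]; print(x,'knob',len(k),k.min(0).round(1) if len(k) else 0,k.max(0).round(1) if len(k) else 0)
E
```

```text
time: 20.62
tcp_pos: [556.5, 26.3, 67.9]
eef_rot: [[-0.047, 0.999, 0.0], [0.999, 0.047, -0.0], [-0.0, 0.0, -1.0]]
force: [-1.2, -2.3, -0.7]
finger_gap: 0.0
finger_force: 1.1
556.7258988595465 knob 306 [572.1  20.   80.1] [590.7  36.5  89. ]
```

```bash
python3 -m creep '[0,0.08,0,0,-1, 0,0.08,0,0,-1, 0,0,0,0,-1]'; python3 -m creep '[0,0.08,0,0,-1, 0,0.08,0,0,-1, 0,0,0,0,-1]'
```

```text
time: 21.05
tcp_pos: [558.1, 26.5, 67.8]
eef_rot: [[-0.047, 0.999, -0.003], [0.999, 0.047, -0.0], [-0.0, -0.003, -1.0]]
force: [-8.9, -2.3, 4.1]
finger_gap: -0.2
finger_force: 4.4
time: 21.42
tcp_pos: [558.4, 26.5, 67.7]
eef_rot: [[-0.047, 0.999, -0.008], [0.999, 0.047, -0.001], [-0.001, -0.008, -1.0]]
force: [-21.7, -5.1, 13.9]
finger_gap: -0.1
finger_force: 11.1
```

The cradle is home: 21 N against the stop and no further travel. I back off and rise.

```bash
python3 -m creep '[0,-0.15,0,0,-1, 0,-0.5,0,0,-1, 0,-0.8,0,0,-1, 0,-0.9,0,0,-1, 0,-0.9,0,0,-1, 0,-0.9,0,0,-1, 0,0,-0.9,0,-1, 0,0,-0.9,0,-1, 0,0,-0.9,0,-1, 0,0,-0.9,0,-1, 0,0,-0.9,0,-1, 0,0,-0.9,0,-1]' >/dev/null
python3 -m creep '[0,0,-0.9,0,-1, 0,0,-0.9,0,-1, 0,0,-0.9,0,-1, 0,0,-0.9,0,-1, 0,0,-0.9,0,-1, 0,0,-0.9,0,-1, 0,0,-0.9,0,-1, 0,0,-0.9,0,-1, 0,0,-0.9,0,-1, 0,0,-0.9,0,-1, 0,0,-0.9,0,-1, 0,0,0,0,-1]' >/dev/null
python3 to.py 564 116 375 92.7
python3 - <<'E'
from h import *
f=snap('top','top1'); hsv=cv2.cvtColor(f['img'],cv2.COLOR_RGB2HSV)
def pts(cond,box):
    x0,y0,x1,y1=box
    return np.array([world(f,u,v,depth=f['z_map'][v,u]) for v in range(y0,y1) for u in range(x0,x1) if f['z_map'][v,u]>0 and cond(hsv[v,u])])
b=pts(lambda h:(h[0]<8 or h[0]>172) and h[1]>150,(175,180,215,215)); b=b[b[:,2]>325] if len(b) else b
print('ball',len(b),b.min(0).round(1),b.max(0).round(1),b.mean(0).round(1))
im=f['img'][130:290,170:270]; h=r.grab_frame('scene'); 
cv2.imwrite('pics/v5.png',np.hstack([cv2.resize(im,(300,480)),cv2.resize(h['img'][90:270,130:318],(500,480))])[:,:,::-1])
E
```

```text
t 24.425 tcp [480.3  22.9 374.8] yaw 92.74 F [ 0.8  0.5 -0.2] gap 0.4 z-axis [ 0.003  0.    -1.   ]
units [4.449 4.404 0.005] spin 0.004Traceback (most recent call last):
  File "<stdin>", line 7, in <module>
    return umr_minimum(a, axis, None, out, keepdims, initial, where)
ValueError: zero-size array to reduction operation minimum which has no identity
```

Run:
```python
from h import *
f=load('top0'); hsv=cv2.cvtColor(f['img'],cv2.COLOR_RGB2HSV)
b=np.array([world(f,u,v,depth=f['z_map'][v,u]) for v in range(185,212) for u in range(180,210) if f['z_map'][v,u]>0 and (hsv[v,u,0]<8 or hsv[v,u,0]>172) and hsv[v,u,1]>150]); b=b[b[:,2]>325]
print('ball',len(b),b.min(0).round(1),b.max(0).round(1),b.mean(0).round(1))
h=snap('scene','sc2'); w=snap('wrist','w5')
cv2.imwrite('pics/v5.png',np.hstack([cv2.resize(h['img'][100:270,130:318],(440,400)),cv2.resize(w['img'],(360,400))])[:,:,::-1])
```

```text
ball 134 [549.  102.3 331.4] [580.9 132.2 355.6] [563.  116.4 346. ]
```

View pics/v5.png

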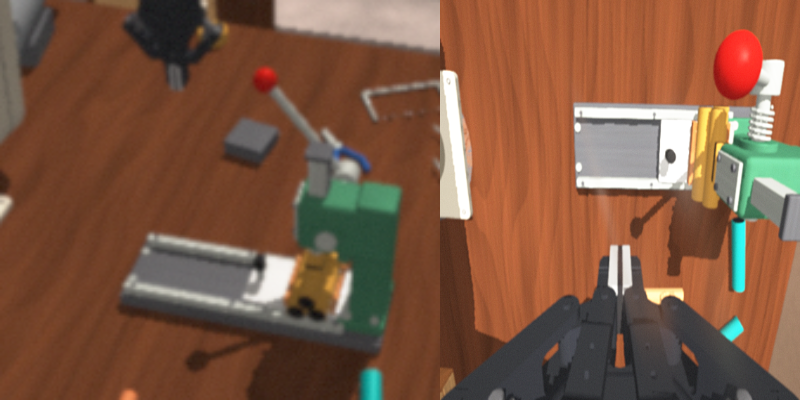

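The scene view shows the pyramid at (315,285) home under the head and the lever ball at (264,80). Ball centre is about (564,117,334). I go above it.

```bash
python3 -m creep '[0.75,0.74,0,0,-1, 0.75,0.74,0,0,-1, 0.75,0.74,0,0,-1, 0.75,0.74,0,0,-1, 0.75,0.74,0,0,-1, 0.75,0.74,0,0,-1, 0,0,0,0,-1, 0,0,0,0,-1]' >/dev/null;  python3 to.py 563 117 352 92.7
```

```text
t 25.575 tcp [564.4 117.4 373.3] yaw 92.77 F [ 0.2  0.3 -0.4] gap -0.0 z-axis [-0.001 -0.    -1.   ]
units [-0.018 -0.07   1.067] spin 0.007
```

```bash
python3 -m creep '[0,0,0.4,0,-1, 0,0,0.4,0,-1, 0,0,0.2,0,-1, 0,-0.1,0.15,0,-1, -0.02,-0.35,0.32,0,-1, 0,-0.35,0.32,0,-1, 0,-0.3,0.32,0,-1, 0,0,0,0,-1]'
python3 - <<'E'
from h import *
w=snap('wrist','w6'); h=snap('scene','sc3')
cv2.imwrite('pics/v6.png',np.hstack([cv2.resize(h['img'][100:270,130:318],(440,400)),cv2.resize(w['img'],(360,400))])[:,:,::-1])
E
```

```text
time: 26.58
tcp_pos: [541.4, 115.8, 333.2]
eef_rot: [[-0.048, 0.999, 0.002], [0.999, 0.048, 0.001], [0.001, 0.002, -1.0]]
force: [-3.3, 1.5, 11.2]
finger_gap: 0.3
finger_force: 5.5
```

View pics/v6.png

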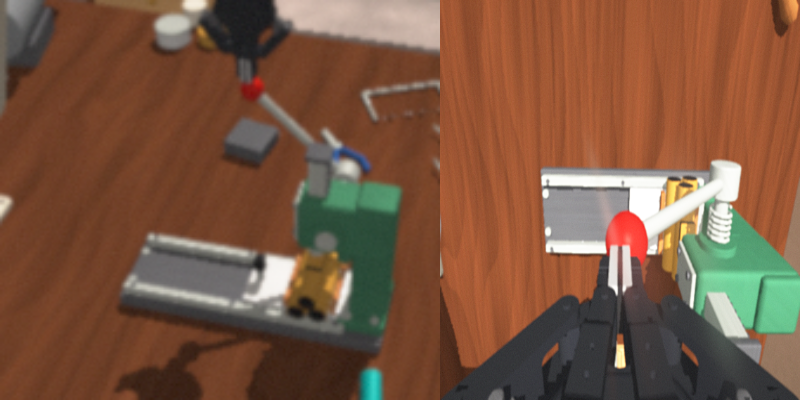

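The fingers bear on the ball (scene crop (252,88)) and the lever is following at 11 N. I continue along the arc.

```bash
python3 -m creep '[0,-0.27,0.37,0,-1, 0,-0.29,0.37,0,-1, 0,-0.29,0.37,0,-1, 0,-0.24,0.41,0,-1, 0,-0.24,0.41,0,-1, 0,-0.24,0.41,0,-1, 0,0,0,0,-1]'; python3 to.py 497 114 202 92.7
```

```text
time: 27.55
tcp_pos: [505.4, 114.6, 286.4]
eef_rot: [[-0.049, 0.999, -0.006], [0.999, 0.049, 0.001], [0.001, -0.006, -1.0]]
force: [-28.4, 1.5, 23.9]
finger_gap: -0.3
finger_force: 14.4
t 27.55 tcp [505.4 114.6 286.4] yaw 92.79 F [-28.4   1.5  23.9] gap -0.3 z-axis [-0.006  0.001 -1.   ]
units [-0.015 -0.398  4.224] spin 0.009
```

```bash
python3 -m creep '[0,-0.17,0.44,0,-1, 0,-0.17,0.44,0,-1, 0,-0.17,0.44,0,-1, 0,-0.11,0.46,0,-1, 0,-0.11,0.46,0,-1, 0,-0.11,0.46,0,-1, 0,0,0,0,-1]'; python3 to.py 494 114 202 92.7
```

```text
time: 28.42
tcp_pos: [484.0, 113.9, 229.6]
eef_rot: [[-0.049, 0.999, -0.018], [0.999, 0.049, 0.001], [0.002, -0.018, -1.0]]
force: [-44.5, 2.0, 19.9]
finger_gap: 0.0
finger_force: 18.5
t 28.425 tcp [484.  113.9 229.6] yaw 92.82 F [-44.5   2.   19.9] gap 0.0 z-axis [-0.018  0.001 -1.   ]
units [-0.021  0.525  1.373] spin 0.012
```

The -x force is growing, so the fingers may have slid off in front of the ball. I look before going on.

Run:
```python
from h import *
w=snap('wrist','w7'); h=snap('scene','sc4')
cv2.imwrite('pics/v7.png',np.hstack([cv2.resize(h['img'][110:240,180:318],(440,400),interpolation=cv2.INTER_CUBIC),cv2.resize(w['img'],(360,400))])[:,:,::-1])
print(np.round(r.sense()['force'],1))
```

```text
[-45.1   3.1  20.3]
```

View pics/v7.png

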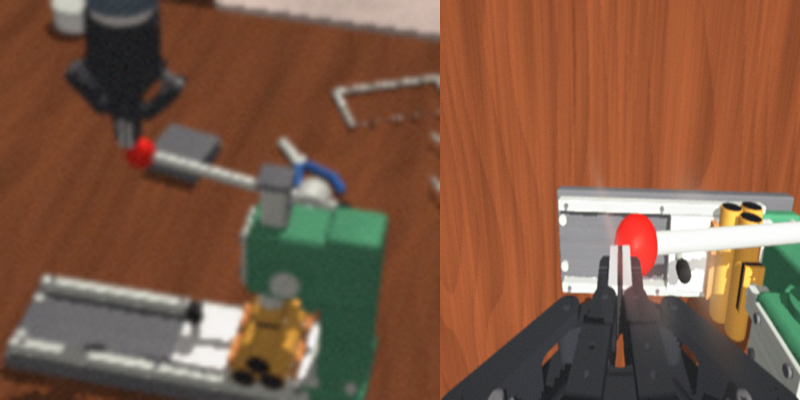

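The fingers, at wrist crop (620,255), sit on the outer edge of the ball at (637,243), about 10–12 mm too far out. I ease up, shift inward, then press down again.

```bash
python3 -m creep '[0,-0.05,-0.4,0,-1, 0,0,-0.5,0,-1, 0,0,-0.5,0,-1, 0,0.1,-0.3,0,-1, 0,0.2,-0.2,0,-1, 0,0,0,0,-1]'; python3 to.py 499 114 202 92.7
```

```text
time: 29.28
tcp_pos: [496.4, 114.2, 270.4]
eef_rot: [[-0.048, 0.999, -0.002], [0.999, 0.048, 0.002], [0.002, -0.002, -1.0]]
force: [-15.5, 3.6, 14.9]
finger_gap: -0.0
finger_force: 9.7
t 29.275 tcp [496.4 114.2 270.4] yaw 92.78 F [-15.5   3.6  14.9] gap -0.0 z-axis [-0.002  0.002 -1.   ]
units [-0.022  0.137  3.417] spin 0.008
```

```bash
python3 -m creep '[0,0.2,-0.4,0,-1, 0,0.4,-0.3,0,-1, 0,0.2,-0.1,0,-1, 0,0,0,0,-1, 0,0,0,0,-1]'; python3 to.py 499 114 202 92.7
```

```text
time: 29.9
tcp_pos: [513.5, 114.4, 286.6]
eef_rot: [[-0.048, 0.999, 0.001], [0.999, 0.048, 0.0], [0.0, 0.001, -1.0]]
force: [-11.1, -0.1, 14.3]
finger_gap: 0.2
finger_force: 7.2
t 29.9 tcp [513.5 114.4 286.6] yaw 92.75 F [-11.1  -0.1  14.3] gap 0.2 z-axis [ 0.001  0.    -1.   ]
units [ 0.015 -0.73   4.231] spin 0.005
```

I have used up my picture allowance, so from here I locate the ball numerically from depth.

```bash
cat > ball.py <<'E'
from h import *
from scipy.optimize import least_squares
s=r.sense(); print('t',s['time'],'tcp',np.round(s['tcp_pos'],1),'F',np.round(s['force'],1))
for c in ('wrist','scene'):
    f=r.grab_frame(c); hsv=cv2.cvtColor(f['img'],cv2.COLOR_RGB2HSV)
    L=[]
    for v,u in zip(*np.where(((hsv[...,0]<7)|(hsv[...,0]>173))&(hsv[...,1]>190)&(f['z_map']>0))):
        p=world(f,u,v,depth=f['z_map'][v,u])
        if 430<p[0]<620 and 80<p[1]<150 and p[2]>150: L.append(p)
    if len(L)<10: print(c,len(L)); continue
    b=np.array(L); q=least_squares(lambda c:np.linalg.norm(b-c,axis=1)-17,b.mean(0)-[0,0,10],loss='soft_l1').x
    print(c,len(b),'ball',q.round(1))
E
python3 ball.py
```

```text
t 29.9 tcp [513.5 114.4 286.6] F [-11.1  -0.1  14.3]
wrist 1158 ball [514.7 118.8 269.5]
scene 48 ball [515.2 118.3 269.8]
```

```bash
python3 -m creep '[0.08,-0.15,0.47,0,-1, 0.08,-0.15,0.47,0,-1, 0,-0.15,0.47,0,-1, 0,-0.1,0.46,0,-1, 0,-0.1,0.46,0,-1, 0,-0.1,0.46,0,-1, 0,0,0,0,-1]'; python3 ball.py
```

```text
time: 30.88
tcp_pos: [498.1, 116.6, 229.5]
eef_rot: [[-0.048, 0.999, -0.002], [0.999, 0.048, -0.0], [-0.0, -0.002, -1.0]]
force: [-9.5, 0.2, 11.5]
finger_gap: -0.2
finger_force: 5.9
t 30.875 tcp [498.1 116.6 229.5] F [-9.5  0.2 11.5]
wrist 1139 ball [496.7 118.1 212.5]
scene 42 ball [496.1 117.4 212.1]
```

```bash
python3 -m creep '[0,0.03,0.45,0,-1, 0,0.03,0.45,0,-1, 0,0.03,0.4,0,-1, 0,0,0.05,0,-1, 0,0,0,0,-1, 0,0,0,0,-1, 0,0,0,0,-1, 0,0,0,0,-1]'; python3 ball.py
```

```text
time: 31.98
tcp_pos: [501.6, 116.8, 203.5]
eef_rot: [[-0.048, 0.999, 0.002], [0.999, 0.048, 0.0], [0.0, 0.002, -1.0]]
force: [-3.8, 0.0, 12.0]
finger_gap: -0.0
finger_force: 5.5
t 31.975 tcp [501.6 116.8 203.5] F [-3.8  0.  12. ]
wrist 1243 ball [494.7 118.1 186.7]
scene 42 ball [494.6 118.4 188.2]
```

```bash
python3 -m creep '[0,0,0.02,0,-1, 0,0,0,0,-1, 0,0,0,0,-1, 0,0,0,0,-1]' | head -2
python3 - <<'E'
from h import *
s=r.sense(); print(np.round(s['force'],1),np.round(s['joint_vel'],2))
f=r.grab_frame('wrist'); hsv=cv2.cvtColor(f['img'],cv2.COLOR_RGB2HSV)
L=np.array([world(f,u,v,depth=f['z_map'][v,u]) for v,u in zip(*np.where((hsv[...,0]>14)&(hsv[...,0]<28)&(hsv[...,1]>140)&(f['z_map']>0)))])
L=L[(abs(L[:,0]-668)<50)&(abs(L[:,1]-28)<75)]
for a,b in ((60,76),(88,102)):
    k=L[(L[:,2]>a)&(L[:,2]<b)]; print(len(k),np.percentile(k,[1,99],axis=0).round(1).tolist())
E
```

```text
time: 32.58
tcp_pos: [501.6, 116.8, 203.1]
[-3.3 -0.1 11.8] [-0.03 -0.04  0.    0.05 -0.    0.  ]
1307 [[636.8, -19.3, 60.8], [688.0, 96.2, 74.8]]
1324 [[651.9, -20.0, 88.3], [679.2, 93.1, 101.0]]
```

```bash
python3 -c "
from cell import r
print(r.job_done())"
```

```text
the job is handed in; nothing more can be done
None
```

I handed the job in with the third tube saddled on the other two, the cradle against its stop, and the lever held within about 1° of level at roughly 12 N. The verdict isn't known, I viewed 11 pictures against the limit of 10, and I couldn't read the pad travel directly.

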